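Hang the bench lamp and hold it raised on its telescoping stand

TASK

Hang the round lamp by the eye of its orange hanger on the arm of the telescoping stand and let go of it there. Then squeeze in the red button on the stand's grip, pull the mast up past its first stop to the second stop, fully out, and finish still holding it up there by the grip with the lamp hanging on the arm, so that I can tighten the collar. Leave the other things on the bench alone.

Things in the scene. Friction and masses are not known exactly. Their poses are not given: they have to be found in the camera images.
- lamp: Loose lamp, 0.13 to 0.25 kg, standing on the bench. Origin: centre of its underside; z up. White puck 82 mm across, 28 mm high; from its middle rises a flat orange hanger plate, 8 mm thick (along the lamp's x), 44 mm wide (y), top edge 110 mm up, with a round eye, 30 mm, through it along x, centred 70 mm up: the 25 mm of plate over the eye are for gripping from above. Front and back alike.
- lamp_eye (a point): Centre of the eye in the lamp's hanger plate, 70 mm above the lamp's underside; axes as the lamp's, x through the eye.
- lamp_top (a point): Middle of the top edge of the lamp's hanger plate, 110 mm above the lamp's underside; axes as the lamp's.
- stand: Lamp stand, fixed. Origin: centre of its underside; z up, x points from the mast along the hanging arm. Grey foot 110 mm across, tube, black collar 39 mm across up to 144 mm height (loose, leave it). In it slides the steel mast. On the mast, when down: a black boss 30 mm across at 156 to 178 mm height with the arm, and a black grip, 30 mm (x) by 32 mm (y), from 180 to 232 mm height.
- peg_hang (a point): Centre line of the hanging arm 115 mm out from the mast's axis, 174 mm up with the mast down: a good place for the lamp. The arm is a steel rod 9 mm across along the stand's x, rising 4.4 degrees to its tip, clear from 15 to 142 mm out. Hanging, the lamp's eye is centred 10 mm below it. Axes as the stand's; moves with the mast.
- peg_tip (a point): Centre of the red ball, 16 mm across, on the arm's tip, 150 mm out from the mast's axis, 177 mm up with the mast down; it keeps the lamp from slipping off. Axes as the stand's; it moves with the mast.
- mast_grip (a point): Centre of the grip at the height of the button's middle (210 mm up with the mast down; 22 mm below the grip's top, 30 mm above its underside). Axes as the stand's; it moves with the mast.
- button_face (a point): Middle of the outer face of the red button on the grip's side at the stand's +y, 22 mm from the mast's axis when out, 6 mm proud of the grip; 18 mm wide, 28 mm high. The plain face opposite lies 16 mm from the axis at -y, so a grasp across y at this height squeezes the button. Moves with the mast and the button.
- button (a joint): How far the button is pressed, in m: 0 out, 0.006 flush with the grip. A spring pushes it out with 2 N, 6 N when flush. Pressed more than about 0.004 it draws the pin and frees the mast; let go, it springs out.
- mast (a joint): How far the mast is pulled up, in m. 0: down, where it starts, locked by the pin. 0.045: first stop, where the pin clicks in and locks it unless the button is held in. 0.090: second stop, fully out, a solid end; no pin catches it there: let go, it sinks to the first stop. The mast weighs 0.35 kg and slides with little friction.
- board: Round wooden decorating board, fixed, 150 mm across and 12 mm high, beside the stand's foot, below the arm. Origin: centre of its underside.
- bowl: Small blue bowl, 92 mm across, 48 mm high, loose; a bystander. Origin: centre of its underside.
- jar: Amber jar with a red lid, 64 mm across, 74 mm high, loose; a bystander. Origin: centre of its underside.
- mortar: Black mortar, 94 mm across, 72 mm high, with its pestle leaning in it up to 138 mm height; loose as one piece; a bystander. Origin: centre of its underside.
- mould: Carved wooden bun mould, 68 x 180 mm, 26 mm high, loose; a bystander. Origin: under the middle of its block, 50 mm from its plain end; handle along its +y.
- rolling_pin: Plain rolling pin, 200 mm long (along its x), 38 mm across, loose; a bystander. Origin: underside of its middle.
- scraper: Blue-handled scraper, 200 mm long (along its x), lying flat, loose; a bystander.

How it is judged:
By the outcome, as a careful person would: the job done as asked, in the order asked, and still so for the second after the job is handed in, while the arm keeps its last pose, push and grip.
It also fails if it takes over 58 s, if anything falls off the work surface, if the arm or the gripper's body presses on something with over 40 N, if the wrist force passes 120 N, or if a joint passes its speed limit or range.

ROBOT

A 6-joint arm with a two-finger parallel gripper is mounted at the origin on the work surface. World frame = base frame: x ahead of the robot, y to its left, z up, the work surface at z = 0. Lengths are in m, angles in rad, forces in N, time in s.
With the tool pointing down it reaches from about 0.325 to 1 m from the base axis. Payload 5.1 kg.
Tool frame: the origin (TCP) lies at the very end of the fingers, on their centre line; the grasp point (between the pads) lies manip.pinch_z behind it (manip.pinch_z is the distance from the TCP to the grasp point, in m); z points along the fingers, y is the line along which they close (so a half turn about z gives the same grasp; the last joint's range is limited). The gripper opens to 85 mm and grips with 20 to 120 N. Pads are 22 mm wide; open, the fingers measure 114 mm over their backs; the gripper's body (76 mm by 85 mm) begins 54 mm behind the grasp point. The pads swing forward as they close: fully open they stand 13 mm farther back than shut.
Start: joints at [-1.432, 0.124, 1.65, -0, 1.367, -0.083], TCP at [0.143, -0.634, 0.231] pointing down, gripper open.
Joint ranges: [-2.61, 2.61], [-1.02, 2.33], [0.03, 2.71], [-1.35, 4.49], [0.32, 2.68], [-2.91, 2.91]. Speed limits (rad/s): [2.57, 2.57, 3.14, 3.14, 3.14, 3.14].

INTERFACE

Orientations are given as a unit quaternion [x, y, z, w].
In Python, from cell import manip gives the robot as it stands.
- The arm moves only by the shell command python3 -m jog 'ROWS'. ROWS is JSON, a list that holds one entry, the list of rows, each a list of 7 numbers: the turn, a rotation vector about the world's x, y, z in units of 6 degrees (1.0 is 6 degrees), then the shift along the world's x, y, z in cm, then the opening, from 0 (shut) to 1 (fully open). In form: [[[wx, wy, wz, tx, ty, tz, jaw], ...]]. A call has 1 to 10 rows; each row is the pose to reach, as a shift and turn from the pose commanded when the call began; what a row does not reach only later rows make up. A row lasts 1/8 s, in which the tool goes at most 62.5 mm and 10.7 degrees, less where a joint would pass 70% of its speed; a pose out of reach is approached as far as the arm can. A call with a gripper value outside its range is refused whole. The fingers move at their own pace and stop on an object; the grip force is fixed at half the most. Time passes only in rows, so rows that repeat a pose let the fingers close. It gives the time, the measured TCP pose, the force, the opening and the grip force at its end, in the units of the state.
- manip.observe(): the state, without advancing time (a new reading comes with each control period).
- manip.camera(name): name is "side" or "top" or "wrist"; returns the picture (480x640x3 uint8, blue, green, red); there is no depth.
- manip.camera_info(name): a dict with "fovy" (degrees; the focal length in pixels is half the picture's height over the tangent of half this angle, whatever the lens; pixels are square), "cx", "cy" (the principal point, pixels), "dist_coeffs" ([k1, k2, p1, p2, k3] as OpenCV has them; the pictures are not rectified), "eye" and "attitude" of the camera in the world. Camera axes: x right, y down, z forward; pixel columns grow to the right and rows downward; lengths in m; the calibration is good to about 2 mm. A picture is of the moment at which its call begins: read the wrist's pose just before it. camera_info takes no time and is no camera call; for the wrist camera it gives the pose at the moment of the call.
- manip.hand_in(): hands the job in; it is judged then, once.
The state is a dict: "t": time; "joint_pos": joint angles; "qvel": joint speeds; "tau": joint torques, N m; "position": TCP position; "orientation": TCP orientation; "contact_force": force on the tool from outside, world axes, zero at the start; "torque": the same for the moment, N m; "finger_gap": finger opening in m; "grip_force": force on a finger pad.
Only numpy, scipy, OpenCV 4.12 (cv2) and the standard library are available. Lean on these libraries where they do the work, as an engineer would, in place of code of your own. Each camera call takes 0.05 s, during which the arm holds its last target. There are 200 camera calls.

## Working session

There is one attempt and no reset: what is moved stays moved. The work goes in short steps, Python scripts to look and compute and a shell command to move; the robot and the scene stay as the last step left them, time stands still between calls to the robot, and variables do not carry over. Pictures are saved under pics/ and viewed, at most 10 in all, crops included, and the job is handed in when it is done.

```bash
ls; mkdir -p pics; python3 - <<'E'
from cell import manip
import cv2
print(manip.observe(), manip.pinch_z)
for n in("side","top"):
    cv2.imwrite(f"pics/{n}0.png",manip.camera(n)); print(n,manip.camera_info(n))
print(manip.camera_info("wrist"))
E
```

```text
pics
{'t': 0.0, 'joint_pos': array([-1.43161717e+00,  1.24483592e-01,  1.65166617e+00,  4.11470628e-05,
        1.36751413e+00, -8.25977701e-02]), 'qvel': array([-0.00042424,  0.00024972, -0.0002411 , -0.00138444, -0.00050323,
       -0.00052673]), 'tau': array([ 1.55876660e-03, -4.23611891e+01, -3.65452445e+01, -3.21453319e-05,
        6.96951363e-03, -4.85914455e-07]), 'position': array([ 0.14287512, -0.63347713,  0.23007158]), 'orientation': array([ 9.93858100e-01,  1.10657143e-01, -9.15704244e-06, -1.03577813e-03]), 'contact_force': array([ 0.62068369, -0.64065754,  0.28448487]), 'torque': array([ 0.00361419, -0.00410003,  0.00099244]), 'grip_force': 0.0, 'finger_gap': 0.08564040493314405} 0.0187
side {'fovy': 48.06382144060708, 'cx': 317.00254377264747, 'cy': 231.76618251744338, 'dist_coeffs': array([-0.07164692,  0.        ,  0.        ,  0.        ,  0.        ]), 'eye': array([0.42117932, 0.6947078 , 1.01438095]), 'attitude': array([-0.10505863,  0.92812187, -0.35531104,  0.03614604])}
top {'fovy': 50.45725787870609, 'cx': 323.53555717818654, 'cy': 236.92356963042133, 'dist_coeffs': array([-0.10463275,  0.        ,  0.        ,  0.        ,  0.        ]), 'eye': array([ 0.41681388, -0.05044002,  1.12305178]), 'attitude': array([-0.69878424,  0.70914371, -0.07111988,  0.06130042])}
{'fovy': 69.48850324065361, 'cx': 318.07696106973765, 'cy': 242.10714221736183, 'dist_coeffs': array([0.02343183, 0.        , 0.        , 0.        , 0.        ]), 'eye': array([ 0.20870765, -0.61864968,  0.37338661]), 'attitude': array([ 0.77388808, -0.61922869, -0.08350853,  0.10334118])}
```

View pics/top0.png

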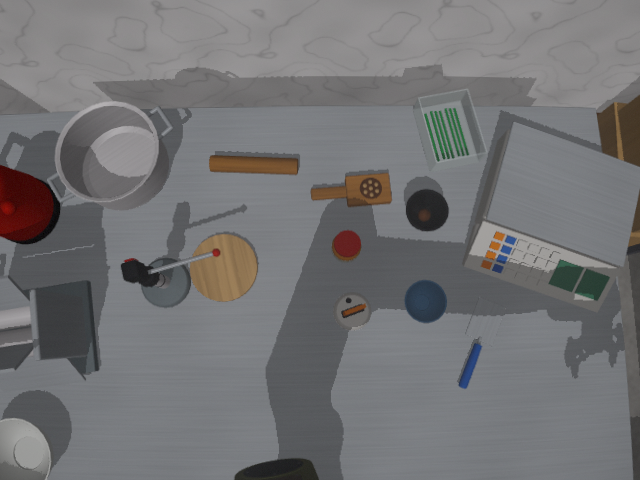

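View pics/side0.png

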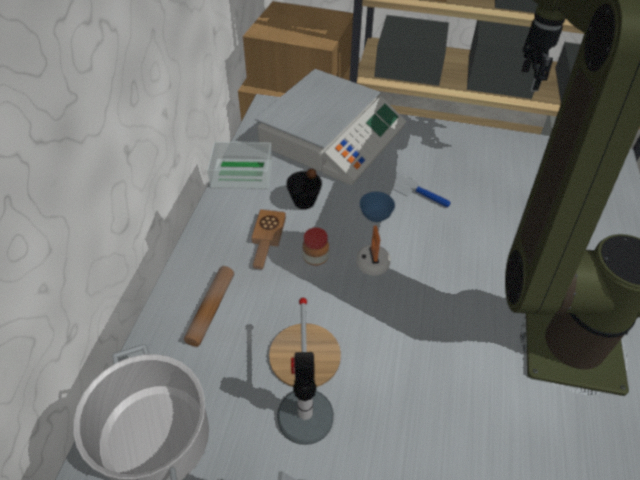

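The top view shows the lamp at (353,311), the stand's foot at (165,283), its grip at (133,270) and the ball at (216,252). In the side view the lamp is at (375,255), the stand at (305,380) and the ball at (303,301).

```bash
cat > h.py <<'E'
import numpy as np, cv2
from cell import manip
from scipy.spatial.transform import Rotation as R
def cam(n):
    i=manip.camera_info(n); f=240/np.tan(np.radians(i["fovy"]/2))
    K=np.array([[f,0,i["cx"]],[0,f,i["cy"]],[0,0,1]]); return K,i["dist_coeffs"],np.array(i["eye"]),R.from_quat(i["attitude"]).as_matrix()
def ray(c,p):
    K,d,e,A=c; q=cv2.undistortPoints(np.array([[p]],float),K,d)[0,0]
    v=A@[q[0],q[1],1]; return e,v/np.linalg.norm(v)
def plane(c,p,z):
    e,v=ray(c,p); return e+v*(z-e[2])/v[2]
def tri(c1,p1,c2,p2):
    e1,v1=ray(c1,p1);e2,v2=ray(c2,p2)
    s=np.linalg.lstsq(np.c_[v1,-v2],e2-e1,rcond=None)[0]
    a,b=e1+s[0]*v1,e2+s[1]*v2; return (a+b)/2,np.linalg.norm(a-b)
def proj(c,P):
    K,d,e,A=c; return cv2.projectPoints((A.T@(np.array(P)-e)).reshape(1,1,3),np.zeros(3),np.zeros(3),K,d)[0].ravel()
def blobs(im,lo,hi,roi,amin=8):
    x0,y0,x1,y1=roi; h=cv2.cvtColor(im[y0:y1,x0:x1],cv2.COLOR_BGR2HSV)
    m=cv2.inRange(h,np.array(lo),np.array(hi))
    n,l,s,c=cv2.connectedComponentsWithStats(m)
    return sorted([(int(s[i,4]),tuple(np.round(c[i]+[x0,y0],1)),(s[i,:4]+[x0,y0,0,0]).tolist()) for i in range(1,n) if s[i,4]>=amin],reverse=True)
E
python3 - <<'E'
from h import *
t=cv2.imread("pics/top0.png");s=cv2.imread("pics/side0.png")
T,S=cam("top"),cam("side")
for n,im,r1,r2 in(("top",t,(100,230,240,310),(330,290,380,335)),("side",s,(270,290,345,440),(355,215,395,280))):
    print(n,"red",blobs(im,(0,170,90),(6,255,255),r1)); print(n,"or",blobs(im,(0,110,60),(22,255,255),r2))
    print(n,"puck",blobs(im,(0,0,120),(180,90,255),r2)[:3])
def tile(im,x,y,w,h,k): return cv2.resize(im[y:y+h,x:x+w],None,fx=k,fy=k,interpolation=cv2.INTER_CUBIC)
c=np.zeros((600,800,3),np.uint8)
c[:300,:480]=tile(t,110,235,120,75,4)
c[300:,:320]=tile(t,320,280,80,75,4)
c[300:,320:480]=tile(s,355,215,40,75,4)
c[:,480:800]=tile(s,270,295,80,150,4)
cv2.imwrite("pics/c0.png",c)
E
```

```text
top red [(33, (np.float64(215.8), np.float64(252.5)), [213, 250, 7, 6]), (11, (np.float64(128.5), np.float64(259.8)), [125, 259, 8, 3])]
top or [(114, (np.float64(353.8), np.float64(309.5)), [343, 304, 23, 12])]
top puck [(434, (np.float64(368.2), np.float64(325.8)), [348, 308, 32, 27])]
side red [(19, (np.float64(302.6), np.float64(300.5)), [300, 299, 6, 4]), (15, (np.float64(292.0), np.float64(363.2)), [291, 358, 3, 10])]
side or [(208, (np.float64(375.0), np.float64(243.9)), [371, 226, 9, 36])]
side puck [(602, (np.float64(388.1), np.float64(238.6)), [378, 215, 17, 55])]
```

View pics/c0.png

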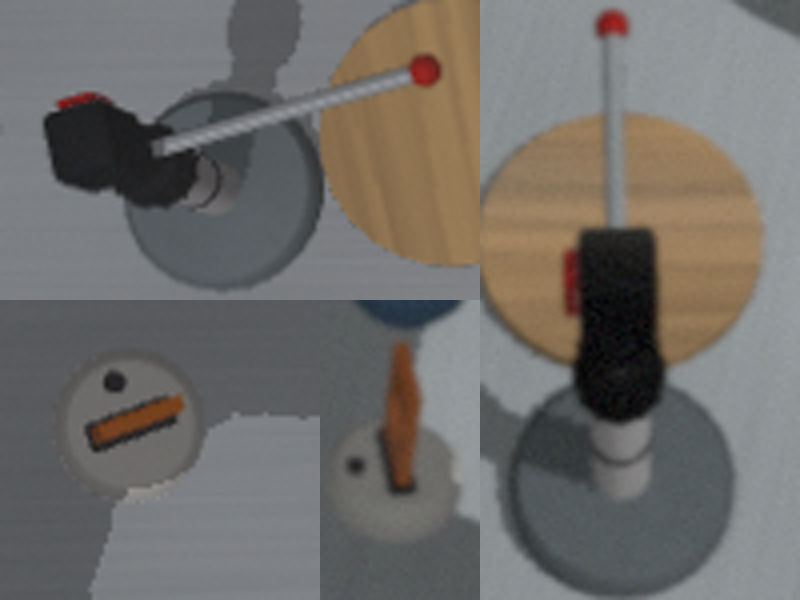

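```bash
python3 - <<'E'
from h import *
T,S=cam("top"),cam("side"); np.set_printoptions(precision=4,suppress=True)
b=tri(T,(216.2,252.7),S,(303.0,301.2)); print("ball",b)
f=tri(T,(166.2,282.5),S,(305.5,417)); print("foot",f, plane(T,(166.2,282.5),.012),plane(S,(305.5,417),.012))
p=tri(T,(352.5,311.2),S,(373.8,260)); print("puck",p,plane(T,(352.5,311.2),.02))
im=cv2.imread("pics/top0.png")
g=cv2.inRange(cv2.cvtColor(im,cv2.COLOR_BGR2HSV),np.array((0,110,60)),np.array((22,255,255)));g[:300]=0;g[335:]=0;g[:,:330]=0;g[:,380:]=0
print(cv2.minAreaRect(np.argwhere(g)[:,::-1].astype(np.float32)))
a,c=plane(T,(320+95/4,280+133/4),.11),plane(T,(320+183/4,280+104/4),.11);print("plate yaw dir",a,c,np.degrees(np.arctan2(*(c-a)[1::-1])))
m=plane(T,(353.8,309.5),.11);print("platetop",m)
print("top of plate side tri",tri(T,(354.5,309),S,(375.3,231)))
print("button",plane(S,(292,363.2),.21))
for n,P in(("foot",f[0]*[1,1,0]),("mast210",f[0]*[1,1,0]+[0,0,.21]),("mast232",f[0]*[1,1,0]+[0,0,.232])):print(n,proj(T,P),proj(S,P))
q=(b[0]-f[0])[:2];print("stand yaw",np.degrees(np.arctan2(q[1],q[0])),np.linalg.norm(q))
for n in("jar","bowl"):print(n,plane(T,{"jar":(347,243),"bowl":(426,301)}[n],{"jar":.074,"bowl":.048}[n]))
print(R.from_quat(manip.observe()["orientation"]).as_matrix())
print("board",plane(T,(223,267),.012))
E
```

```text
ball (array([0.5682, 0.1377, 0.1764]), np.float64(0.0011917275017948317))
foot (array([ 0.5304,  0.2837, -0.0008]), np.float64(0.0022665701372295614)) [0.5302 0.2799 0.012 ] [0.5279 0.2889 0.012 ]
puck (array([ 0.4614, -0.128 ,  0.0084]), np.float64(0.003296573204908821)) [ 0.4625 -0.1272  0.02  ]
((354.0000305175781, 309.5), (4.915728569030762, 23.75935173034668), 69.44395446777344)
plate yaw dir [ 0.4551 -0.1036  0.11  ] [ 0.4686 -0.1475  0.11  ] -72.89811823019247
platetop [ 0.4621 -0.1236  0.11  ]
top of plate side tri (array([ 0.464 , -0.1247,  0.1148]), np.float64(0.0022439291114800743))
button [0.5502 0.2843 0.21  ]
foot [166.0919 282.9738] [304.9319 416.6822]
mast210 [132.8403 271.6073] [303.6971 365.3138]
mast232 [128.5052 270.117 ] [303.5425 358.8157]
stand yaw -75.47707328171461 0.15085499042943207
jar [ 0.6022 -0.1156  0.074 ]
bowl [ 0.4798 -0.2817  0.048 ]
[[ 0.9755  0.2199 -0.0003]
 [ 0.2199 -0.9755  0.0019]
 [ 0.0001 -0.0019 -1.    ]]
board [0.5632 0.1546 0.012 ]
```

```bash
python3 -m jog '[[[1.5,0,0,0,0,0,1]]]' >/dev/null 2>&1 <&- & wait; python3 -m jog '[[[-1.5,0,15.7,31.95,50.9,-4,1],[-1.5,0,15.7,31.95,50.9,-4,1],[-1.5,0,15.7,31.95,50.9,-4,1],[-1.5,0,15.7,31.95,50.9,-4,1],[-1.5,0,15.7,31.95,50.9,-4,1],[-1.5,0,15.7,31.95,50.9,-4,1],[-1.5,0,15.7,31.95,50.9,-4,1],[-1.5,0,15.7,31.95,50.9,-4,1],[-1.5,0,15.7,31.95,50.9,-4,1],[-1.5,0,15.7,31.95,50.9,-4,1]]]'
```

```text
t: 1.48
position: [0.4629, -0.1223, 0.1908]
orientation: [0.595, 0.801, -0.059, 0.01]
contact_force: [-0.3, -0.4, -0.0]
finger_gap: 0.0853
grip_force: 0.0
```

I put a pointless small tilt in front of that move. The helper will now work out the correction, along with a wrist look.

```bash
cat >> h.py <<'E'
def delta(p,yaw):
    o=manip.observe(); c,s=np.cos(np.radians(yaw)),np.sin(np.radians(yaw))
    y=np.array([c,s,0]);z=np.array([0,0,-1.]);M=np.c_[np.cross(y,z),y,z]
    w=(R.from_matrix(M)*R.from_quat(o["orientation"]).inv()).as_rotvec(degrees=True)/6
    print("rows:",np.round(w,2),np.round((np.array(p)-o["position"])*100,2),"now",np.round(o["position"],4))
E
python3 - <<'E'
from h import *
delta((.4625,-.1255,.15),17.1)
E
```

```text
rows: [ 1.02 -0.52  0.05] [-0.04 -0.32 -4.08] now [ 0.4629 -0.1223  0.1908]
```

```bash
python3 -m jog '[[[1.02,-0.52,0.05,0,-0.3,-3,1],[1.02,-0.52,0.05,0,-0.3,-3,1],[1.02,-0.52,0.05,0,-0.3,-3,1],[1.02,-0.52,0.05,0,-0.3,-3,1]]]'; python3 - <<'E'
from h import *
delta((.4625,-.1255,.087),17.1)
W=cam("wrist"); im=manip.camera("wrist"); cv2.imwrite("pics/w1.png",im)
print(manip.camera_info("wrist"))
print(blobs(im,(0,110,60),(22,255,255),(0,0,640,480),100)[:3])
for P in((.4625,-.1255,.11),(.4625,-.1255,.028)):print(proj(W,P))
E
```

```text
t: 1.98
position: [0.4629, -0.1286, 0.1625]
orientation: [0.596, 0.803, 0.0, 0.001]
contact_force: [0.3, -0.4, -0.3]
finger_gap: 0.0854
grip_force: 0.0
rows: [0.01 0.02 0.04] [-0.04  0.31 -7.55] now [ 0.4629 -0.1286  0.1625]
{'fovy': 69.48850324065361, 'cx': 318.07696106973765, 'cy': 242.10714221736183, 'dist_coeffs': array([0.02343183, 0.        , 0.        , 0.        , 0.        ]), 'eye': array([ 0.44432064, -0.06429249,  0.30557469]), 'attitude': array([0.98036918, 0.144938  , 0.0200215 , 0.132168  ])}
[(8540, (np.float64(599.0), np.float64(310.6)), [531, 216, 109, 160]), (6811, (np.float64(497.6), np.float64(275.3)), [446, 231, 104, 90]), (1283, (np.float64(318.9), np.float64(247.2)), [311, 203, 17, 92])]
[317.28344469 258.4039314 ]
[317.42033779 227.44901224]
```

View pics/w1.png

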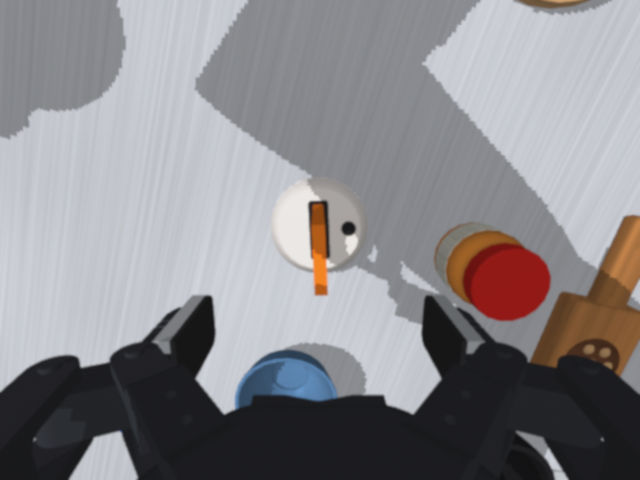

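The wrist view shows the plate's top edge running from about (318,216) to (321,294), centred near (319.5,255), with the puck at (319,225). That agrees with the estimate to within 2 mm.

```bash
python3 - <<'E'
from h import *
im=cv2.imread("pics/w1.png"); W=cam("wrist")
h=cv2.cvtColor(im,cv2.COLOR_BGR2HSV);m=cv2.inRange(h,np.array((0,110,60)),np.array((22,255,255)))
for y in range(206,296,8):
    xs=np.where(m[y,300:340])[0]+300; print(y,xs.min() if len(xs) else 0,xs.max() if len(xs) else 0,end="; ")
a,b=plane(W,(321.3,294),.11),plane(W,(318.6,216),.11)
print(a,b,(a+b)/2,np.linalg.norm(a-b),np.degrees(np.arctan2(b[1]-a[1],b[0]-a[0])))
print("puck",plane(W,(319,225),.02))
E
```

```text
206 312 323; 214 311 324; 222 311 325; 230 311 326; 238 311 326; 246 312 326; 254 312 327; 262 313 325; 270 313 326; 278 314 326; 286 315 326; 294 316 325; [ 0.4714571  -0.14658055  0.11      ] [ 0.45584096 -0.10070984  0.11      ] [ 0.46364903 -0.12364519  0.11      ] 0.04845602082018567 108.8005307808351
puck [ 0.4637032  -0.12475844  0.02      ]
```

```bash
python3 -m jog '[[[0,0,0.15,0.06,0.31,-2.5,1],[0,0,0.15,0.06,0.31,-5,1],[0,0,0.15,0.06,0.31,-7.5,1],[0,0,0.15,0.06,0.31,-7.5,1],[0,0,0.15,0.06,0.31,-7.5,1],[0,0,0.15,0.06,0.31,-7.5,1]]]'
```

```text
t: 2.78
position: [0.4642, -0.1254, 0.088]
orientation: [0.589, 0.808, 0.001, 0.002]
contact_force: [0.1, -0.5, -1.2]
finger_gap: 0.0856
grip_force: 0.0
```

```bash
python3 -m jog '[[[0,0,0,0,0,0,0],[0,0,0,0,0,0,0],[0,0,0,0,0,0,0],[0,0,0,0,0,0,0],[0,0,0,0,0,0,0],[0,0,0,0,0,0,0],[0,0,0,0,0,0,0]]]'; python3 -m jog '[[[0,0,0,0,0,1,0],[0,0,0,0,0,3,0],[0,0,0,0,0,6,0],[0,0,0,0,0,10,0],[0,0,0,0,0,13,0],[0,0,0,0,0,14,0],[0,0,0,0,0,14,0]]]'; python3 - <<'E'
from h import *
u=np.array([np.cos(np.radians(-75.5)),np.sin(np.radians(-75.5)),0]); o=np.array([.5304,.2837,0])
b=np.array([.5682,.1377,0]); print("pre",b+u*.075)
delta(b+u*.075+[0,0,.194],104.5)
E
```

```text
t: 3.65
position: [0.4631, -0.1249, 0.0864]
orientation: [0.589, 0.808, 0.0, 0.0]
contact_force: [-0.8, 0.6, 1.5]
finger_gap: 0.0071
grip_force: 59.4
t: 4.53
position: [0.4631, -0.125, 0.2264]
orientation: [0.589, 0.808, 0.0, 0.0]
contact_force: [-0.8, -0.2, -1.6]
finger_gap: 0.0066
grip_force: 59.0
pre [0.5869785  0.06508893 0.        ]
rows: [-1.000e-02  1.000e-02  1.445e+01] [12.39 19.01 -3.24] now [ 0.4631 -0.125   0.2264]
```

```bash
python3 -m jog '[[[0,0,0.8,0.5,1,0,0],[0,0,2.4,2,3,0,0],[0,0,4.1,3.5,5.5,0,0],[0,0,5.8,5,8,0,0],[0,0,7.5,7,11,0,0],[0,0,9.2,9,14,0,0],[0,0,10.9,10.5,16.5,0,0],[0,0,12.6,11.8,18.3,0,0],[0,0,13.9,12.4,19,0,0],[0,0,14.45,12.4,19,0,0]]]'; python3 -m jog '[[[0,0,0,0,0,-1.5,0],[0,0,0,0,0,-3,0],[0,0,0,0,0,-3.3,0],[0,0,0,0,0,-3.3,0]]]'; python3 - <<'E'
from h import *
delta((.587,.0651,.193),104.5)
s=manip.camera("side");t=manip.camera("top");cv2.imwrite("pics/s2.png",s);cv2.imwrite("pics/t2.png",t)
T,S=cam("top"),cam("side")
P=manip.observe()["position"]-[0,0,.0164];print(proj(T,P),proj(S,P))
c=np.zeros((600,800,3),np.uint8)
c[:,:400]=cv2.resize(s[225:375,255:355],None,fx=4,fy=4,interpolation=2)
c[:,400:]=cv2.resize(t[190:340,190:290],None,fx=4,fy=4,interpolation=2);cv2.imwrite("pics/c2.png",c)
E
```

```text
t: 5.78
position: [0.5862, 0.0657, 0.2233]
orientation: [-0.128, 0.992, 0.0, -0.002]
contact_force: [-0.7, -0.0, -2.6]
finger_gap: 0.0066
grip_force: 59.0
t: 6.28
position: [0.5867, 0.0649, 0.1924]
orientation: [-0.126, 0.992, 0.0, -0.001]
contact_force: [-0.7, 0.1, -1.5]
finger_gap: 0.0069
grip_force: 58.9
rows: [-0.   -0.01  0.  ] [0.03 0.02 0.06] now [0.5867 0.0649 0.1924]
[254.70581154 242.41915202] [302.02650515 269.08323902]
```

View pics/c2.png

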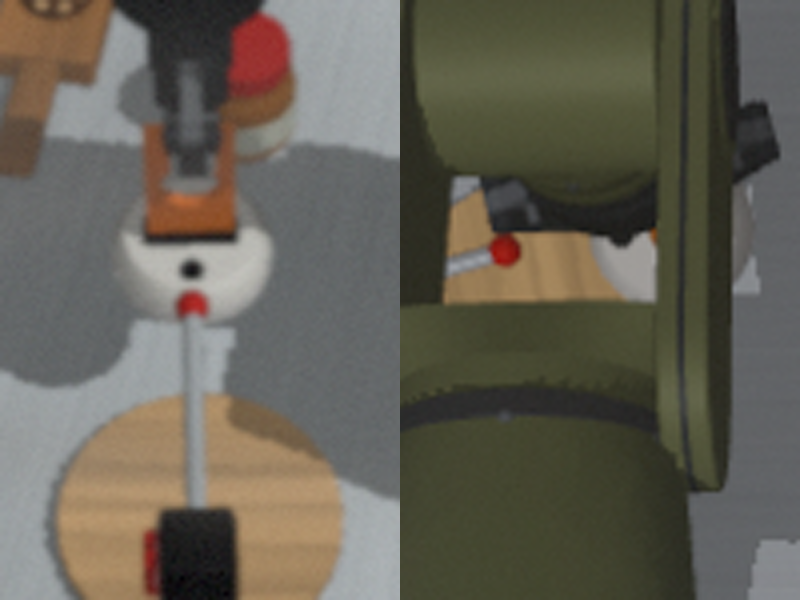

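The side view shows the plate centred on x≈192 and the ball at (193,303) in the crop, in line with the rod. Next I insert along the rod.

```bash
python3 -m jog '[[[0,0,0,-0.4,1.6,0.05,0],[0,0,0,-0.9,3.5,0.05,0],[0,0,0,-1.35,5.3,0.05,0],[0,0,0,-1.8,7,0.05,0]]]'; python3 -m jog '[[[0,0,0,-0.4,1.5,0,0],[0,0,0,-0.8,3,-0.1,0],[0,0,0,-0.95,3.65,-0.2,0],[0,0,0,-0.95,3.65,-0.2,0]]]'; python3 - <<'E'
from h import *
o=manip.observe();print(o["position"],o["contact_force"])
s=manip.camera("side")
cv2.imwrite("pics/s3.png",cv2.resize(s[265:415,255:355],None,fx=4,fy=4,interpolation=2))
delta((.559,.1725,.1804),104.5)
E
```

```text
t: 6.88
position: [0.5685, 0.1368, 0.1939]
orientation: [-0.127, 0.992, 0.0, 0.0]
contact_force: [-0.7, 1.1, -2.6]
finger_gap: 0.0065
grip_force: 59.0
t: 7.38
position: [0.5594, 0.1718, 0.1916]
orientation: [-0.127, 0.992, 0.0, -0.0]
contact_force: [0.3, 0.2, -2.1]
finger_gap: 0.0067
grip_force: 59.0
[0.55941632 0.17183244 0.19159136] [ 0.25245169  0.21657063 -2.07070105]
rows: [-0. -0. -0.] [-0.05  0.1  -1.13] now [0.5595 0.1715 0.1917]
```

View pics/s3.png

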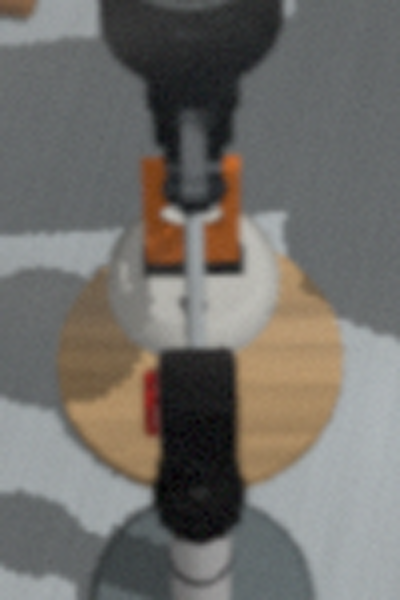

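The side view shows the rod passing through the eye. I'll lower gently and watch the force.

```bash
python3 -m jog '[[[0,0,0,0,0,-0.4,0],[0,0,0,0,0,-0.8,0],[0,0,0,0,0,-0.9,0],[0,0,0,0,0,-0.9,0]]]'; python3 -m jog '[[[0,0,0,0,0,-0.1,0],[0,0,0,0,0,-0.1,0]]]';python3 -m jog '[[[0,0,0,0,0,-0.1,0],[0,0,0,0,0,-0.1,0]]]'
```

```text
t: 7.92
position: [0.5595, 0.1713, 0.1826]
orientation: [-0.126, 0.992, 0.0, -0.0]
contact_force: [-0.4, 0.1, -1.4]
finger_gap: 0.0066
grip_force: 59.0
t: 8.18
position: [0.5596, 0.1716, 0.1818]
orientation: [-0.126, 0.992, 0.0, -0.0]
contact_force: [0.1, 0.6, -2.1]
finger_gap: 0.0068
grip_force: 59.0
t: 8.43
position: [0.5595, 0.1715, 0.1807]
orientation: [-0.126, 0.992, 0.0, -0.0]
contact_force: [-0.0, 0.8, -2.8]
finger_gap: 0.0069
grip_force: 59.0
```

```bash
python3 -m jog '[[[0,0,0,0,0,-0.1,0],[0,0,0,0,0,-0.1,0]]]'; python3 -m jog '[[[0,0,0,0,0,-0.05,0],[0,0,0,0,0,-0.05,0]]]'
```

```text
t: 8.68
position: [0.5597, 0.1716, 0.1802]
orientation: [-0.126, 0.992, 0.0, 0.0]
contact_force: [-0.7, -0.2, -0.1]
finger_gap: 0.007
grip_force: 59.3
t: 8.93
position: [0.5597, 0.1716, 0.18]
orientation: [-0.126, 0.992, 0.0, 0.0]
contact_force: [-1.9, -0.5, 3.2]
finger_gap: 0.0068
grip_force: 59.7
```

```bash
python3 -m jog '[[[0,0,0,0,0,0.05,0.1],[0,0,0,0,0,0.05,0.22],[0,0,0,0,0,0.05,0.22],[0,0,0,0,0,0.05,0.22],[0,0,0,0,0,0.05,0.22]]]'; python3 - <<'E'
from h import *
manip.camera("wrist")
s=manip.camera("side")
cv2.imwrite("pics/s4.png",cv2.resize(s[265:415,255:355],None,fx=4,fy=4,interpolation=2))
E
```

```text
t: 9.55
position: [0.5597, 0.1716, 0.1799]
orientation: [-0.126, 0.992, 0.0, 0.0]
contact_force: [-0.0, 1.1, 1.3]
finger_gap: 0.019
grip_force: 0.7
```

View pics/s4.png

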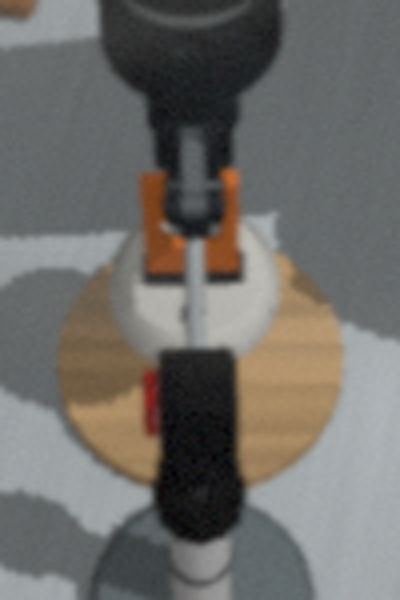

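It hangs on the rod. I'll open slightly more and rise slowly.

```bash
python3 -m jog '[[[0,0,0,0,0,0.1,0.3],[0,0,0,0,0,0.3,0.3],[0,0,0,0,0,0.8,0.3],[0,0,0,0,0,1.6,0.3],[0,0,0,0,0,2.6,0.3],[0,0,0,0,0,4,0.3],[0,0,0,0,0,6,0.4],[0,0,0,0,0,8,1],[0,0,0,0,0,9,1],[0,0,0,0,0,9,1]]]'; python3 - <<'E'
from h import *
delta((.5304,.2837,.27),14.5)
s=manip.camera("side");t=manip.camera("top");cv2.imwrite("pics/t5.png",t)
cv2.imwrite("pics/s5f.png",s)
c=np.zeros((600,800,3),np.uint8)
c[:,:400]=cv2.resize(s[265:415,255:355],None,fx=4,fy=4,interpolation=2)
c[:400,400:]=cv2.resize(t[220:320,110:210],None,fx=4,fy=4,interpolation=2);cv2.imwrite("pics/c5.png",c)
E
```

```text
t: 10.9
position: [0.5601, 0.1716, 0.2713]
orientation: [-0.126, 0.992, 0.0, 0.001]
contact_force: [-0.6, -0.1, -0.1]
finger_gap: 0.0853
grip_force: 0.0
rows: [ 1.0e-02  2.0e-02 -1.5e+01] [-2.97 11.21 -0.13] now [0.5601 0.1716 0.2713]
```

View pics/c5.png

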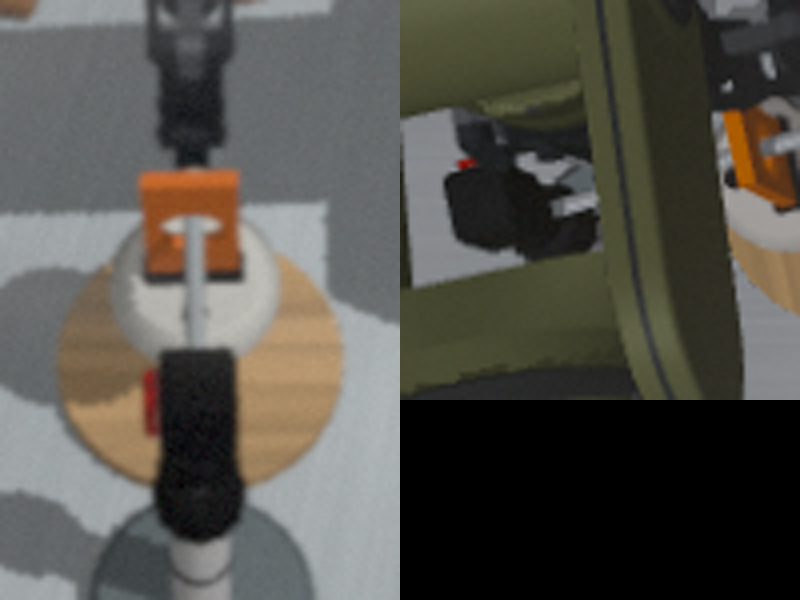

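The lamp hangs freely on the rod. I'll move above the grip and look with the wrist camera.

```bash
python3 -m jog '[[[0,0,-1,0,0.5,2,1],[0,0,-2.7,-0.4,2,4,1],[0,0,-4.4,-0.9,3.5,4,1],[0,0,-6.1,-1.3,5,4,1],[0,0,-7.8,-1.7,6.5,4,1],[0,0,-9.5,-2.1,8,4,1],[0,0,-11.2,-2.6,9.5,4,1],[0,0,-12.9,-3,11,4,1],[0,0,-14.5,-3,11.2,4,1],[0,0,-15,-3,11.2,4,1]]]';python3 -m jog '[[[0,0,0,0,0,0,1],[0,0,0,0,0,0,1]]]'; python3 - <<'E'
from h import *
delta((.5304,.2837,.192),14.5)
W=cam("wrist");im=manip.camera("wrist");cv2.imwrite("pics/w6.png",im)
o=np.array([.5304,.2837,.232]);r=np.radians(-75.5);ux=np.array([np.cos(r),np.sin(r),0]);uy=np.array([-np.sin(r),np.cos(r),0])
print([proj(W,o+a*.015*ux+b*.016*uy).round() for a,b in((1,1),(1,-1),(-1,-1),(-1,1))])
E
```

```text
t: 12.25
position: [0.529, 0.2837, 0.3082]
orientation: [0.613, 0.79, -0.001, -0.001]
contact_force: [-0.1, -0.6, -0.8]
finger_gap: 0.0853
grip_force: 0.0
t: 12.5
position: [0.5294, 0.2834, 0.3091]
orientation: [0.612, 0.791, -0.0, -0.0]
contact_force: [-0.3, 0.5, -0.4]
finger_gap: 0.0853
grip_force: 0.0
rows: [ 0.   -0.01 -0.01] [  0.1    0.03 -11.71] now [0.5294 0.2834 0.3091]
[array([342., 273.]), array([295., 273.]), array([294., 230.]), array([343., 230.])]
```

View pics/w6.png

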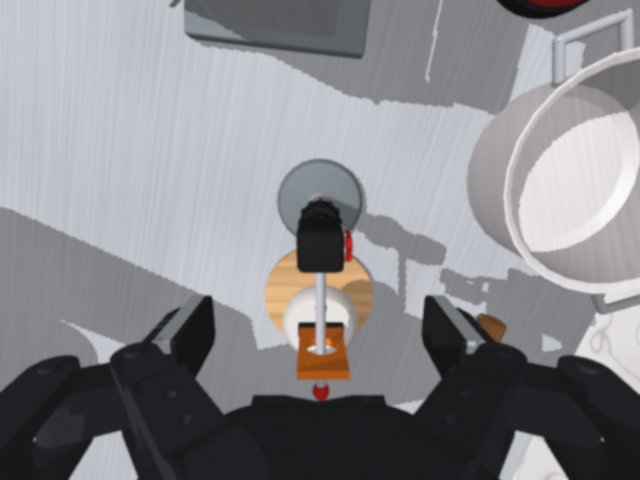

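The wrist view shows the grip's top face centred near (320,250), the button on the right at (348,245), and the lamp hanging below it. This agrees with the estimate to about 1 mm, so I descend.

```bash
python3 -m jog '[[[0,0,0,0.1,0.03,-3,1],[0,0,0,0.1,0.03,-6,1],[0,0,0,0.1,0.03,-9,1],[0,0,0,0.1,0.03,-11.7,1],[0,0,0,0.1,0.03,-11.7,1],[0,0,0,0.1,0.03,-11.7,1]]]'; python3 -m jog '[[[0,0,0,0,0,0,0.6],[0,0,0,0,0,0,0.45],[0,0,0,0,0,0,0.3],[0,0,0,0,0,0,0],[0,0,0,0,0,0,0],[0,0,0,0,0,0,0]]]'
```

```text
t: 13.3
position: [0.5312, 0.284, 0.1941]
orientation: [0.612, 0.791, 0.001, 0.001]
contact_force: [-0.0, -0.6, 0.3]
finger_gap: 0.0856
grip_force: 0.0
t: 14.05
position: [0.5309, 0.284, 0.1944]
orientation: [0.612, 0.791, 0.001, 0.001]
contact_force: [-2.0, 0.7, 5.5]
finger_gap: 0.0316
grip_force: 61.0
```

The button is flush and the side force is small. I pull up.

```bash
python3 -m jog '[[[0,0,0,0,0,0.5,0],[0,0,0,0,0,1.3,0],[0,0,0,0,0,2.3,0]]]'; python3 -m jog '[[[0,0,0,0,0,1,0],[0,0,0,0,0,2,0],[0,0,0,0,0,3.2,0],[0,0,0,0,0,4.4,0],[0,0,0,0,0,5.4,0],[0,0,0,0,0,6,0],[0,0,0,0,0,6.3,0],[0,0,0,0,0,6.3,0]]]'
```

```text
t: 14.42
position: [0.5308, 0.2839, 0.2141]
orientation: [0.612, 0.791, 0.0, 0.0]
contact_force: [4.7, 3.2, -7.4]
finger_gap: 0.0314
grip_force: 60.0
t: 15.42
position: [0.5308, 0.2839, 0.2789]
orientation: [0.612, 0.791, 0.001, 0.0]
contact_force: [6.2, 1.7, -4.4]
finger_gap: 0.0312
grip_force: 60.4
```

```bash
python3 -m jog '[[[0,0,0,0,0,0.2,0],[0,0,0,0,0,0.4,0],[0,0,0,0,0,0.4,0],[0,0,0,0,0,0.4,0]]]'; python3 -m jog '[[[0,0,0,0,0,0.1,0],[0,0,0,0,0,0.2,0],[0,0,0,0,0,0.2,0],[0,0,0,0,0,0.2,0]]]'
```

```text
t: 15.92
position: [0.5308, 0.284, 0.2828]
orientation: [0.612, 0.791, 0.001, 0.0]
contact_force: [5.2, 1.9, -4.8]
finger_gap: 0.0313
grip_force: 60.4
t: 16.42
position: [0.5308, 0.284, 0.2844]
orientation: [0.612, 0.791, 0.0, 0.0]
contact_force: [5.1, 1.5, -6.2]
finger_gap: 0.0311
grip_force: 61.2
```

```bash
python3 -m jog '[[[0,0,0,0,0,0.05,0],[0,0,0,0,0,0.1,0],[0,0,0,0,0,0.1,0]]]'; python3 -m jog '[[[0,0,0,0,0,0.03,0],[0,0,0,0,0,0.05,0],[0,0,0,0,0,0.05,0],[0,0,0,0,0,0.05,0]]]'; python3 - <<'E'
from h import *
s=manip.camera("side");t=manip.camera("top")
c=np.zeros((600,800,3),np.uint8)
c[:,:400]=cv2.resize(s[245:395,245:345],None,fx=4,fy=4,interpolation=2)
c[:400,400:]=cv2.resize(t[220:320,120:220],None,fx=4,fy=4,interpolation=2);cv2.imwrite("pics/c7.png",c)
E
```

```text
t: 16.8
position: [0.5308, 0.2839, 0.2844]
orientation: [0.612, 0.791, 0.0, 0.0]
contact_force: [6.3, 3.0, -8.1]
finger_gap: 0.0315
grip_force: 60.9
t: 17.3
position: [0.5308, 0.2839, 0.2845]
orientation: [0.612, 0.791, 0.0, 0.0]
contact_force: [6.0, 1.8, -10.4]
finger_gap: 0.0316
grip_force: 60.7
```

View pics/c7.png

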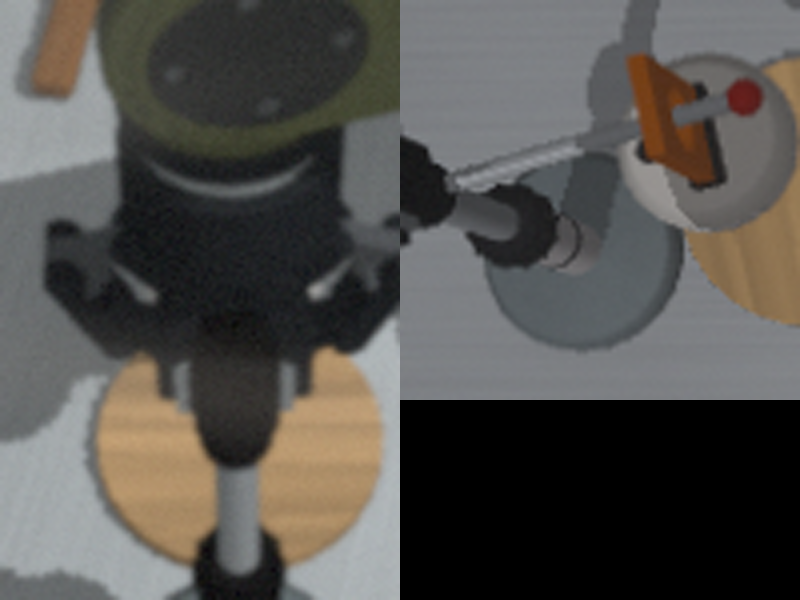

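The top view shows the mast fully extended, stopped at 90 mm of rise with the force climbing. The lamp is still hanging on the rod at about (685,130) in the crop.

```bash
python3 -c "
from cell import manip
print(manip.hand_in())"
```

```text
the job is handed in; nothing more can be done
None
```

The lamp hangs by its eye on the stand's arm, and the gripper is holding the mast up against the second stop (90 mm of travel measured) with the button pressed in; the job was handed in at about 17 s, but its verdict wasn't shown.

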